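# Line up the custard cups by size beside the mixing bowl

### The job

Get the four white custard cups ready for filling: stand one on the middle of each cork mat on the wooden board, in order of size, the smallest on the mat nearest the steel mixing bowl and the largest at the far end. Keep the cups upright, set them down without dropping them, and leave the bowl and the amber jar where they stand.

Things in the scene. Friction and masses are not known exactly. Their poses are not given: they have to be found in the camera images.
- cup_smallest: the smallest of four plain white ceramic custard cups: a straight-sided round open cup standing mouth up, 40 mm across and 36 mm high, wall 4 mm, floor 5 mm thick, about 80 g. Origin: centre of its underside; z up.
- cup_second: the second smallest of four plain white ceramic custard cups: a straight-sided round open cup standing mouth up, 49 mm across and 44 mm high, wall 4 mm, floor 5 mm thick, about 120 g. Origin: centre of its underside; z up.
- cup_third: the third, next to largest of four plain white ceramic custard cups: a straight-sided round open cup standing mouth up, 58 mm across and 52 mm high, wall 4 mm, floor 5 mm thick, about 170 g. Origin: centre of its underside; z up.
- cup_largest: the largest of four plain white ceramic custard cups: a straight-sided round open cup standing mouth up, 66 mm across and 60 mm high, wall 4 mm, floor 5 mm thick, about 230 g. Origin: centre of its underside; z up.
- mat_a: one of four identical round cork mats, 76 mm across and 5 mm thick, fixed in one straight row, 85 mm between centres, on a dark wooden serving board (360 x 100 mm, 18 mm thick, fixed on the table, turned a little). The names do not follow the order in the row. Origin: centre of the mat's underside, on the board's top 18 mm above the table; a cup stands on the mat's top, 5 mm above this origin.
- mat_b: one of four identical round cork mats, 76 mm across and 5 mm thick, fixed in one straight row, 85 mm between centres, on a dark wooden serving board (360 x 100 mm, 18 mm thick, fixed on the table, turned a little). The names do not follow the order in the row. Origin: centre of the mat's underside, on the board's top 18 mm above the table; a cup stands on the mat's top, 5 mm above this origin.
- mat_c: one of four identical round cork mats, 76 mm across and 5 mm thick, fixed in one straight row, 85 mm between centres, on a dark wooden serving board (360 x 100 mm, 18 mm thick, fixed on the table, turned a little). The names do not follow the order in the row. Origin: centre of the mat's underside, on the board's top 18 mm above the table; a cup stands on the mat's top, 5 mm above this origin.
- mat_d: one of four identical round cork mats, 76 mm across and 5 mm thick, fixed in one straight row, 85 mm between centres, on a dark wooden serving board (360 x 100 mm, 18 mm thick, fixed on the table, turned a little). The names do not follow the order in the row. Origin: centre of the mat's underside, on the board's top 18 mm above the table; a cup stands on the mat's top, 5 mm above this origin.
- bowl: steel mixing bowl, 160 mm across the rim, 65 mm high, loose on the table just past one end of the board (either end), about 290 mm from the board's middle. It marks the end where the smallest cup goes. Origin: centre of its underside.
- jar: amber glass jar with a steel lid, 72 mm across, 110 mm high, loose, standing past the other end of the board. A bystander. Origin: centre of its underside.
Things that resemble listed ones, but are neither listed nor needed, are in the scene too. Leave any purple look-alike of the cup_third alone. What is shaped like the cup_largest but red is not meant.

How it is judged:
By the outcome, as a careful person would: the job done as asked, in the order asked, and still so for the second after the job is handed in, with the robot touching nothing.
It also fails if it takes over 90 s, if anything falls off the work surface, if the arm or the gripper's body presses on something with over 40 N, if the wrist force passes 120 N, or if a joint passes its speed limit or range.

### The arm

A 6-joint arm with a two-finger parallel gripper is mounted at the origin on the work surface. World frame = base frame: x ahead of the robot, y to its left, z up, the work surface at z = 0. Lengths are in m, angles in rad, forces in N, time in s.
With the tool pointing down it reaches from about 0.35 to 0.775 m from the base axis. Payload 7.3 kg.
Tool frame: the origin (TCP) lies on the mounting face of the last link; the fingertips stand 178 mm ahead of it and the grasp point (between the pads) lies 159 mm ahead of it (robot.grip_depth is the distance from the TCP to the grasp point, in m); z points along the fingers, y is the line along which they close (so a half turn about z gives the same grasp; the last joint's range is limited). The gripper opens to 92 mm and grips with 3 to 60 N. Pads are 19 mm wide; open, the fingers measure 130 mm over their backs; the gripper's body (75 mm by 190 mm) begins 47 mm behind the grasp point.
Start: joints at [1.05, 0.342, 1.524, -0, 1.275, -0.146], TCP at [0.192, 0.489, 0.405] pointing down, gripper open.
Joint ranges: [-2.53, 2.53], [-0.77, 2.02], [0.04, 2.7], [-1, 4.14], [0.28, 2.66], [-3.11, 3.11]. Speed limits (rad/s): [2.57, 2.57, 3.14, 3.14, 3.14, 3.14].

### API

Orientations are given as [roll, pitch, yaw] about the fixed x, y, z axes, in that order (R = Rz(yaw) Ry(pitch) Rx(roll)).
In Python, from cell import observe, cams, robot, models gives the robot as it stands.
- The arm moves only by the shell command python3 -m jog 'ROWS' [FORCE]. ROWS is JSON, a list of rows, each a list of 3 entries, a list of its own where there are three numbers: the shift along the tool's x, y, z each as a share of 0.4 m, from -1 to 1, then the turn about the tool's z as a share of pi rad, from -1 to 1, then the closure, from 0 (fully open) to 1 (shut). In form: [[[x, y, z], turn, jaw], ...]. A call has 1 to 12 rows; each row is the pose to reach, as a shift and turn from the pose commanded when the call began, along the tool's axes at that moment, turning the shorter way round; what a row does not reach only later rows make up. A row lasts 1/8 s, in which the tool goes at most 62.5 mm and 10.7 degrees, less where a joint would pass 70% of its speed; a pose out of reach is approached as far as the arm can. A call with a number of a shift or a turn outside -1 to 1 is refused whole. A call with a gripper value outside its range is refused whole. The fingers move at their own pace and stop on an object; FORCE is the grip in N (left out, the last holds). Time passes only in rows, so rows that repeat a pose let the fingers close. It gives the time, the measured TCP pose, the force, the opening and the grip force at its end, in the units of the state.
- observe(): the state, without advancing time (a new reading comes with each control period).
- cams.read_camera(name): name is "scene" or "side" or "wrist"; returns the picture (400x640x3 uint8, red, green, blue); there is no depth.
- cams.camera_model(name): a dict with "camera_matrix" (3x3 intrinsics, pixels), "k1" (the pictures are not rectified: a ray, as slopes to the right and down, at radius r is drawn at 1 + k1 r^2 times it, then the intrinsics apply), "pose" (4x4, takes a point from camera to world coordinates). Camera axes: x right, y down, z forward; pixel columns grow to the right and rows downward; lengths in m; the calibration is good to about 2 mm. A picture is of the moment at which its call begins: read the wrist's pose just before it. camera_model takes no time and is no camera call; for the wrist camera it gives the pose at the moment of the call.
- robot.hand_in(): hands the job in; it is judged then, once.
Trained networks look in the newest picture that a camera, given by its name, has taken for a name from the list of things; names that differ only in an ending like _2 or _b are one class to them, and where a whole thing is asked for, a point or a joint stands for the part that bears it (a point fixed in the world has none). Each returns a list of dicts, best first, with "confidence" (0 to 1); they miss things now and then, are a little off and sometimes report something else, mostly with a low value. They report only what shows in the picture. A call takes as long as a camera call. They do not tell look-alikes from the thing itself.
- models.find_in(target, camera): "position" ([x, y, z] in m, in world coordinates, good to about 4 mm: the middle of the surface that is visible of it).
- models.pinpoint(target, camera): "position" ([x, y, z] in m, in world coordinates, good to about 4 mm: a listed point, or the origin of a listed thing).
The state is a dict: "time": time; "qpos": joint angles; "qvel": joint speeds; "joint_efforts": joint torques, N m; "tool_pos": TCP position; "tool_rot": TCP orientation; "contact_force": force on the tool from outside, world axes, zero at the start; "torque": the same for the moment, N m; "opening": finger opening in m; "grip_force": force on a finger pad.
Only numpy, scipy, OpenCV 4.12 (cv2) and the standard library are available. Lean on these libraries where they do the work, as an engineer would, in place of code of your own. Each camera call takes 0.05 s, during which the arm holds its last target. There are 200 camera calls.

## Working session

There is one attempt and no reset: what is moved stays moved. The work goes in short steps, Python scripts to look and compute and a shell command to move; the robot and the scene stay as the last step left them, time stands still between calls to the robot, and variables do not carry over. Pictures are saved under pics/ and viewed, at most 14 in all, crops included, and the job is handed in when it is done.

```bash
mkdir -p pics; ls; python3 - <<'E'
from cell import observe,cams,robot,models
import cv2
s=observe();print(s['time'],s['tool_pos'],s['tool_rot'],s['opening'])
for c in ("scene","side"):
    im=cams.read_camera(c);cv2.imwrite(f"pics/{c}0.png",im[:,:,::-1])
    m=cams.camera_model(c);print(c,m['camera_matrix'],m['k1'],m['pose'])
    for n in ("cup_smallest","cup_second","cup_third","cup_largest","mat_a","bowl","jar"):
        for d in models.pinpoint(n,c):print(c,n,[round(float(x),3) for x in d['position']],round(d['confidence'],2))
E
```

```text
pics
0.0 [0.1921045  0.48844442 0.40404406] [-3.14006753e+00 -2.24390799e-04  2.76681801e+00] 0.09175683112873532
scene [[426.47891837   0.         311.67631549]
 [  0.         426.47891837 199.66480386]
 [  0.           0.           1.        ]] -0.07713724820870281 [[-0.85749214  0.35306689 -0.37423389  0.9578969 ]
 [ 0.51416208  0.61430347 -0.59855543  0.68555126]
 [ 0.01856307 -0.70567345 -0.708294    0.82922023]
 [ 0.          0.          0.          1.        ]]
scene cup_smallest [0.432, 0.266, 0.003] 0.7
scene cup_second [0.449, -0.072, 0.003] 0.58
scene cup_third [0.529, 0.141, 0.003] 0.84
scene cup_third [0.31, 0.141, 0.002] 0.7
scene cup_third [0.433, 0.07, -0.001] 0.61
scene cup_largest [0.466, -0.281, -0.002] 0.79
scene cup_largest [0.471, -0.181, -0.005] 0.7
scene mat_a [0.643, 0.112, 0.019] 0.95
scene mat_a [0.637, -0.141, 0.017] 0.77
scene mat_a [0.638, -0.055, 0.016] 0.65
scene mat_a [0.641, 0.028, 0.019] 0.6
scene bowl [0.672, -0.297, -0.001] 0.91
scene jar [0.682, 0.276, -0.002] 0.89
side [[428.34390469   0.         319.31199678]
 [  0.         428.34390469 202.413
[... 195 characters left out ...]
88 -0.59954619  0.67388592]
 [ 0.          0.          0.          1.        ]]
side cup_smallest [0.436, 0.269, 0.001] 0.78
side cup_second [0.448, -0.078, -0.001] 0.75
side cup_third [0.311, 0.134, 0.002] 0.97
side cup_third [0.53, 0.135, 0.0] 0.76
side cup_third [0.428, 0.073, 0.004] 0.74
side cup_largest [0.469, -0.179, 0.002] 0.91
side cup_largest [0.438, 0.269, -0.002] 0.63
side cup_largest [0.469, -0.281, 0.002] 0.57
side cup_largest [0.428, 0.076, 0.004] 0.46
side mat_a [0.641, 0.114, 0.016] 0.9
side mat_a [0.647, 0.028, 0.016] 0.86
side mat_a [0.637, -0.138, 0.014] 0.66
side mat_a [0.636, -0.057, 0.017] 0.62
side bowl [0.666, -0.291, -0.001] 0.96
side jar [0.687, 0.273, -0.006] 0.96
```

View pics/scene0.png

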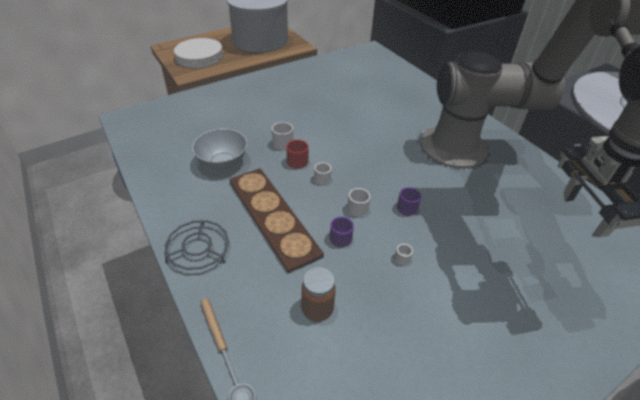

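View pics/side0.png

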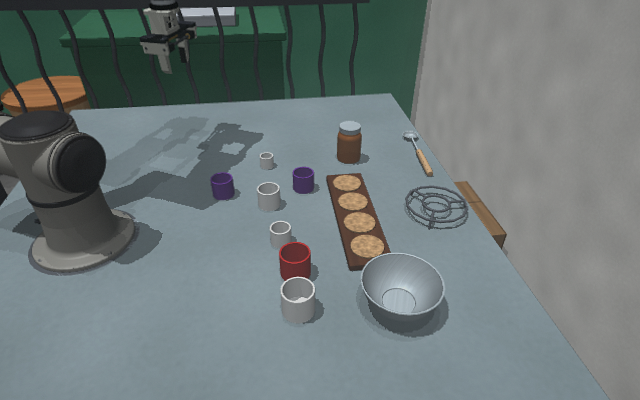

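The scene view shows the white cups at about (283,135) largest, (322,173) second, (358,202) third and (404,254) smallest. The red cup is at (297,153) and the purple ones at (342,232) and (409,201). The bowl is at (220,152), so the smallest cup goes on the mat at y≈-0.14. The side view agrees. Next I'll triangulate positions from the two views.

```bash
cat > meas.py <<'E'
import numpy as np,cv2
from cell import observe,cams,models
from scipy.optimize import least_squares
def proj(P,m):
    P=np.atleast_2d(P);T=np.linalg.inv(m['pose']);c=P@T[:3,:3].T+T[:3,3]
    s=c[:,:2]/c[:,2:];s=s*(1+m['k1']*(s**2).sum(1,keepdims=True));K=m['camera_matrix']
    return s*K[0,0]+K[:2,2]
def hull(p,r,h,m):
    a=np.linspace(0,2*np.pi,48);C=np.c_[r*np.cos(a),r*np.sin(a),0*a]
    return cv2.convexHull(proj(np.vstack([C,C+[0,0,h]])+p,m).astype(np.float32))
def cen(c):
    M=cv2.moments(c);return np.array([M['m10'],M['m01']])/M['m00'],M['m00']
def blob(im,uv,kind):
    hsv=cv2.cvtColor(im,cv2.COLOR_RGB2HSV)
    mk=((hsv[...,1]<45)&(hsv[...,2]>95)) if kind=='cup' else ((hsv[...,1]>60)&(hsv[...,2]>120)&((hsv[...,0]<25)))
    mk=cv2.morphologyEx(mk.astype(np.uint8),cv2.MORPH_CLOSE,np.ones((3,3)))
    cs,_=cv2.findContours(mk,cv2.RETR_EXTERNAL,cv2.CHAIN_APPROX_NONE)
    cs=[c for c in cs if cv2.contourArea(c)>60]
    c=min(cs,key=lambda c:np.linalg.norm(cen(c)[0]-uv));return cen(cv2.convexHull(c))
def fit(p0,r,h,kind,views):
    ob=[(m,*blob(im,cen(hull(np.array(p0),r,h,m))[0],kind)) for im,m in views]
    f=lambda p:np.r_[tuple(cen(hull(p,r,h,m))[0]-u for m,u,_ in ob)]
    s=least_squares(f,p0,diff_step=1e-3,x_scale=.1)
    return s.x,np.abs(s.fun).max(),[round(a/cen(hull(s.x,r,h,m))[1],2) for m,u,a in ob]
CUPS={'smallest':(.434,.268,.02,.036),'second':(.449,-.075,.0245,.044),'third':(.43,.072,.029,.052),'largest':(.467,-.281,.033,.060)}
E
python3 - <<'E'
from meas import *
V=[(cams.read_camera(c),cams.camera_model(c)) for c in("scene","side")]
for n,(x,y,r,h) in CUPS.items():
    p,e,a=fit((x,y,0.001),r,h,'cup',V);print(n,p.round(4),round(e,2),a)
for x,y in((.642,.113),(.644,.028),(.637,-.056),(.637,-.14)):
    p,e,a=fit((x,y,.018),.038,.005,'mat',V);print('mat',p.round(4),round(e,2),a)
E
```

```text
smallest [ 0.6079 -0.0043 -0.0282] 3.04 [843.87, 753.66]
second [ 0.6079 -0.0042 -0.0322] 3.04 [562.94, 502.87]
third [ 0.6079 -0.0042 -0.0363] 3.04 [402.07, 359.22]
largest [ 0.6079 -0.0041 -0.0403] 3.03 [308.27, 275.15]
mat [0.6413 0.0086 0.0233] 0.93 [4.7, 3.28]
mat [0.6413 0.0086 0.0233] 0.93 [4.7, 3.28]
mat [0.6413 0.0086 0.0233] 0.93 [4.7, 3.28]
mat [ 0.6406 -0.0615 -0.0508] 9.44 [5.54, 1.07]
```

```bash
python3 - <<'E'
import re
s=open('meas.py').read()
a=s.index("def blob");b=s.index("def fit")
s=s[:a]+'''def blob(im,H,kind):
    # local crop around the predicted outline, Otsu on a colour channel
    x,y,w,h=cv2.boundingRect(H);g=6;x-=g;y-=g;w+=2*g;h+=2*g
    lab=cv2.cvtColor(im,cv2.COLOR_RGB2LAB)[y:y+h,x:x+w]
    L=lab[...,2] if kind=='cup' else lab[...,0]
    L=np.ascontiguousarray(cv2.normalize(L,None,0,255,cv2.NORM_MINMAX))
    L=cv2.resize(L,None,fx=4,fy=4,interpolation=cv2.INTER_CUBIC)
    if kind=='mat':
        hh=cv2.resize(cv2.convexHull(H).reshape(-1,2),None) if 0 else H.reshape(-1,2)
        k=np.zeros(L.shape,np.uint8);cv2.fillConvexPoly(k,((cen(H)[0]+(hh-cen(H)[0])*1.12-[x,y])*4).astype(np.int32),1)
        L=cv2.bitwise_and(L,L,mask=k)
    _,mk=cv2.threshold(L,0,255,cv2.THRESH_OTSU)
    cs,_=cv2.findContours(mk,cv2.RETR_EXTERNAL,cv2.CHAIN_APPROX_NONE)
    c=cv2.convexHull(max(cs,key=cv2.contourArea)).astype(np.float32)
    u,A=cen(c);return (u+.5)/4-.5+[x,y],A/16
'''+s[b:]
s=s.replace("blob(im,cen(hull(np.array(p0),r,h,m))[0],kind)","blob(im,hull(np.array(p0),r,h,m),kind)")
s=s.replace("        hh=cv2.resize(cv2.convexHull(H).reshape(-1,2),None) if 0 else H.reshape(-1,2)\n","        hh=H.reshape(-1,2)\n")
open('meas.py','w').write(s)
from meas import *
V=[(cams.read_camera(c),cams.camera_model(c)) for c in("scene","side")]
pts=[]
for n,(x,y,r,h) in CUPS.items():
    p,e,a=fit((x,y,0.001),r,h,'cup',V);print(n,p.round(4),round(e,2),a)
    pts.append((p,r,h))
for x,y in((.642,.113),(.644,.028),(.637,-.056),(.637,-.14)):
    p,e,a=fit((x,y,.018),.038,.005,'mat',V);print('mat',p.round(4),round(e,2),a);pts.append((p,.038,.005))
out=[]
for (im,m),(x,y,w,h) in zip(V,((180,100,266,200),(200,140,266,200))):
    big=cv2.resize(im[y:y+h,x:x+w,::-1],None,fx=3,fy=3,interpolation=cv2.INTER_CUBIC)
    for q in pts: cv2.polylines(big,[((hull(*q,m).reshape(-1,2)-[x,y]+.5)*3).astype(np.int32)],True,(0,255,0))
    out.append(big)
cv2.imwrite('pics/fit.png',cv2.resize(np.hstack(out),None,fx=.5,fy=.5)) 
cv2.imwrite('pics/fit_side.png',out[1])
E
```

```text
smallest [ 0.4331  0.2665 -0.0036] 0.34 [1.18, 1.01]
second [ 0.4568 -0.0956 -0.0236] 5.25 [1.2, 0.36]
third [4.289e-01 6.970e-02 4.000e-04] 0.37 [2.56, 1.01]
largest [ 0.4686 -0.2128 -0.0019] 0.0 [0.35, 0.24]
mat [0.6425 0.1135 0.0174] 0.18 [0.99, 0.92]
mat [0.6413 0.0286 0.0175] 0.19 [0.97, 0.91]
mat [ 0.6399 -0.0564  0.0177] 0.25 [0.98, 0.92]
mat [ 0.6387 -0.1419  0.0174] 0.16 [0.97, 0.94]
```

View pics/fit_side.png

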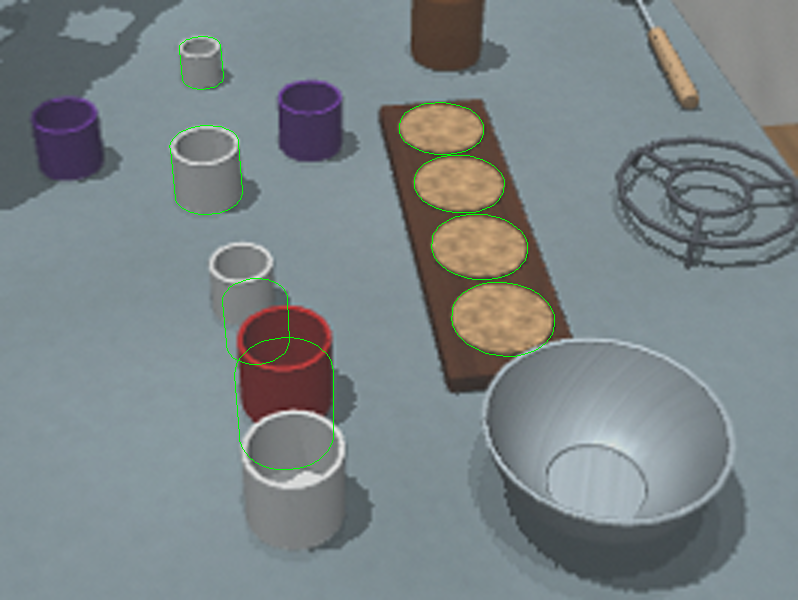

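The mat outlines fit well, at z≈17.5 mm with 85 mm spacing, and so do the smallest and third cups. The overlays for the second and largest cups are off, with their true outlines at (241,285) and (293,480) in the crop. For those two I'll use the network positions, which agree in both views, and recheck them with the wrist camera. First I'll hover over the smallest cup.

```bash
python3 -m jog '[[[-0.765,-0.294,0.26],0.381,0],[[-0.765,-0.294,0.26],0.381,0],[[-0.765,-0.294,0.26],0.381,0],[[-0.765,-0.294,0.26],0.381,0],[[-0.765,-0.294,0.26],0.381,0],[[-0.765,-0.294,0.26],0.381,0],[[-0.765,-0.294,0.26],0.381,0],[[-0.765,-0.294,0.26],0.381,0],[[-0.765,-0.294,0.26],0.381,0]]' 20; python3 - <<'E'
from meas import *
s=observe();print(s['time'],s['tool_pos'],s['tool_rot'],s['qpos'])
im=cams.read_camera('wrist');cv2.imwrite('pics/w1.png',im[:,:,::-1])
for d in models.pinpoint('cup_smallest','wrist'):print(d)
E
```

```text
time: 2.12
tool_pos: [0.4337, 0.2674, 0.3009]
tool_rot: [3.141, -0.0, 1.572]
contact_force: [0.5, 0.4, -0.0]
opening: 0.0918
grip_force: 0.0
2.125 [0.43367913 0.26738699 0.30090826] [ 3.14127641e+00 -2.38048695e-04  1.57185102e+00] [4.01953165e-01 4.24529601e-01 1.71349891e+00 1.13572551e-04
 1.00318008e+00 4.00837471e-01]
{'position': [0.4317, 0.267, 0.0022], 'confidence': 0.6}
```

View pics/w1.png

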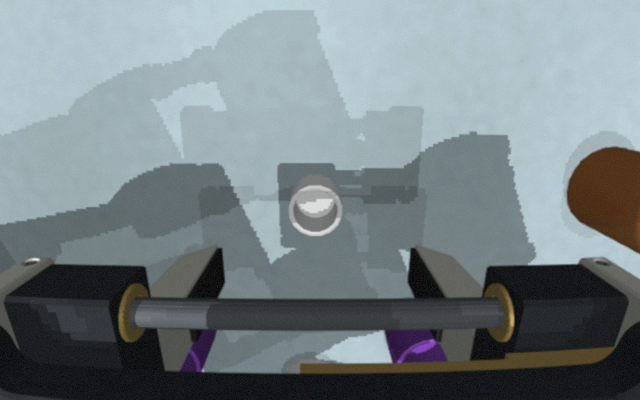

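The wrist view shows the cup at (315,208) between the fingers, and the network puts it at (0.432, 0.267). I'll descend and grip.

```bash
python3 -m jog '[[[0,0,0.13],0,0],[[0,0,0.22],0,0],[[0,0,0.27],0,0],[[0,0,0.29],0,0],[[0,0,0.29],0,0],[[0,0,0.29],0,1],[[0,0,0.29],0,1],[[0,0,0.29],0,1],[[0,0,0.29],0,1],[[0,0,0.29],0,1],[[0,0,0.29],0,1],[[0,0,0.29],0,1]]' 20
```

```text
time: 3.72
tool_pos: [0.4339, 0.2671, 0.1847]
tool_rot: [-3.142, -0.0, 1.57]
contact_force: [0.6, -0.8, 0.3]
opening: 0.0388
grip_force: 20.0
```

```bash
python3 -m jog '[[[0,0,-0.1],0,1],[[0,0,-0.22],0,1],[[0,0,-0.36],0,1],[[-0.13,0.07,-0.36],0,1],[[-0.26,0.14,-0.36],0,1],[[-0.39,0.21,-0.36],0,1],[[-0.52,0.28,-0.36],0,1],[[-0.65,0.35,-0.36],0,1],[[-0.78,0.42,-0.36],0,1],[[-0.9,0.47,-0.36],0,1],[[-1,0.51,-0.36],0,1],[[-1,0.51,-0.36],0,1]]'; python3 - <<'E'
from meas import *
s=observe();print(s['tool_pos'],s['qpos'].round(2))
im=cams.read_camera('wrist');cv2.imwrite('pics/w2.png',im[:,:,::-1])
E
```

```text
time: 5.22
tool_pos: [0.6379, -0.1363, 0.3277]
tool_rot: [-3.141, 0.0, 1.566]
contact_force: [-0.5, 0.3, -1.3]
opening: 0.0389
grip_force: 20.0
[ 0.63785438 -0.13628602  0.32773168] [-0.33  0.64  1.25 -0.    1.26 -0.32]
```

View pics/w2.png

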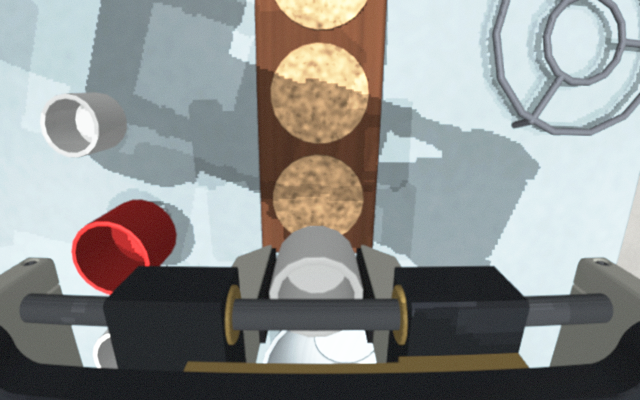

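The wrist view shows the cup held upright at (317,275), with the mats running up the image and the bowl at the bottom. I'll go part way down and settle.

```bash
python3 -m jog '[[[0,0,0.1],0,1],[[0,0,0.2],0,1],[[0,0,0.2],0,1],[[0,0,0.2],0,1]]'; python3 - <<'E'
from meas import *
print(np.mean([(cams.read_camera('wrist') is None) or observe()['tool_pos'] for _ in range(3)],0).round(4))
E
```

```text
time: 5.78
tool_pos: [0.638, -0.1324, 0.2504]
tool_rot: [3.14, 0.0, 1.571]
contact_force: [1.2, 0.0, -0.8]
opening: 0.0388
grip_force: 20.0
[ 0.6381 -0.1328  0.251 ]
```

```bash
python3 -m jog '[[[-0.0225,0,0.05],0,1],[[-0.0225,0.001,0.08],0,1],[[-0.0225,0.001,0.09],0,1],[[-0.0225,0.001,0.095],0,1],[[-0.0225,0.001,0.095],0,1],[[-0.0225,0.001,0.095],0,1]]'; python3 - <<'E'
from meas import *
r=[(cams.read_camera('wrist') is None) or np.r_[observe()['tool_pos'],observe()['contact_force']] for _ in range(3)];print(np.mean(r,0).round(4))
E
```

```text
time: 6.68
tool_pos: [0.6381, -0.142, 0.2112]
tool_rot: [3.141, 0.0, 1.57]
contact_force: [-0.5, 0.3, -0.9]
opening: 0.0391
grip_force: 20.0
[ 0.638  -0.142   0.2111  0.2754 -0.0137 -0.7794]
```

```bash
python3 -m jog '[[[0,0.001,0.004],0,1],[[0,0.001,0.007],0,1],[[0,0.001,0.008],0,1],[[0,0.001,0.008],0,1]]';  python3 - <<'E'
from meas import *
r=[(cams.read_camera('wrist') is None) or np.r_[observe()['tool_pos'],observe()['contact_force']] for _ in range(3)];print(np.mean(r,0).round(4))
E
```

```text
time: 7.32
tool_pos: [0.6383, -0.1421, 0.2078]
tool_rot: [3.141, -0.0, 1.57]
contact_force: [-1.8, 0.8, 2.4]
opening: 0.0391
grip_force: 20.0
[ 0.6383 -0.1421  0.2078 -0.8831  0.7164  2.9573]
```

Contact at the expected height, about 3 N. I'll release, rise and move above the second cup.

```bash
python3 -m jog '[[[0,0,0],0,0.3],[[0,0,0],0,0],[[0,0,0],0,0],[[0,0,-0.1],0,0],[[0,0,-0.22],0,0],[[0.06,-0.14,-0.23],0,0],[[0.12,-0.28,-0.23],0,0],[[0.168,-0.42,-0.23],0,0],[[0.168,-0.472,-0.23],0,0],[[0.168,-0.472,-0.23],0,0],[[0.168,-0.472,-0.23],0,0]]'; python3 - <<'E'
from meas import *
s=observe();print(s['tool_pos'])
m=cams.camera_model('wrist');im=cams.read_camera('wrist');cv2.imwrite('pics/w3.png',im[:,:,::-1])
for d in models.pinpoint('cup_second','wrist'):print(d)
im=cams.read_camera('side');print(models.pinpoint('cup_smallest','side'))
V=[(cams.read_camera(c),cams.camera_model(c)) for c in("scene","side")]
x,y,r,h=CUPS['smallest'];print(fit((.6387,-.1419,.023),r,h,'cup',V))
E
```

```text
time: 8.85
tool_pos: [0.4506, -0.0751, 0.2998]
tool_rot: [3.14, 0.0, 1.57]
contact_force: [0.6, 0.1, 0.1]
opening: 0.0923
grip_force: 0.0
[ 0.45058499 -0.07505836  0.29984133]
{'position': [0.4504, -0.078, 0.0003], 'confidence': 0.96}
[{'position': [0.6428, -0.1395, 0.0209], 'confidence': 0.6}]
(array([ 0.63918768, -0.14137001,  0.0011119 ]), np.float64(0.3296746461944622), [2.11, 1.56])
```

View pics/w3.png

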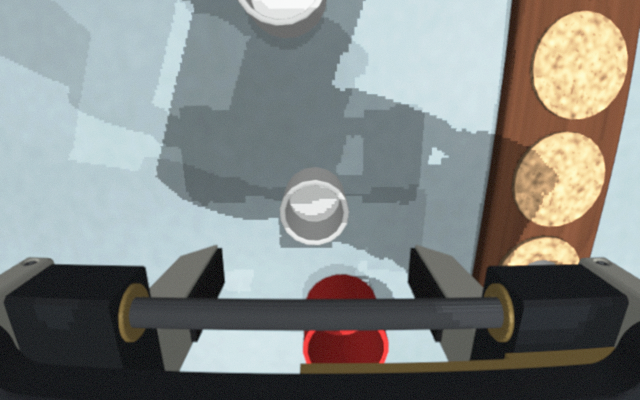

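The wrist view shows the second cup's rim centred at (314,213) between the fingers, and the red cup is clear behind it at (345,320). I'll grip.

```bash
python3 -m jog '[[[-0.004,0,0.13],0,0],[[-0.004,0,0.22],0,0],[[-0.004,0,0.27],0,0],[[-0.004,0,0.285],0,0],[[-0.004,0,0.285],0,0],[[-0.004,0,0.285],0,1],[[-0.004,0,0.285],0,1],[[-0.004,0,0.285],0,1],[[-0.004,0,0.285],0,1],[[-0.004,0,0.285],0,1],[[-0.004,0,0.285],0,1]]' 20; python3 - <<'E'
from meas import *
m=cams.camera_model('wrist')
r=[(cams.read_camera('wrist') is None) or observe()['tool_pos'] for _ in range(3)];t=np.mean(r,0);print(t.round(4))
# cup seen earlier from hover (tool at .4506,-.0751,.2998): shift the camera there
P=m['pose'].copy();P[:3,3]+=np.array([.4506,-.0751,.2998])-t
M=dict(m,pose=P)
print(least_squares(lambda q:(proj([q[0],q[1],.044],M)-[314,212.5]).ravel(),[.45,-.075]).x.round(4))
E
```

```text
time: 10.52
tool_pos: [0.4496, -0.0763, 0.1856]
tool_rot: [3.141, -0.0, 1.57]
contact_force: [-0.2, 0.7, 2.4]
opening: 0.0484
grip_force: 20.0
[ 0.4496 -0.0763  0.1856]
[ 0.4494 -0.0751]
```

```bash
python3 -m jog '[[[0,0,-0.1],0,1],[[0,0,-0.2],0,1],[[0.02,0.12,-0.2],0,1],[[0.03,0.24,-0.2],0,1],[[0.048,0.36,-0.2],0,1],[[0.048,0.44,-0.2],0,1],[[0.048,0.476,-0.2],0,1],[[0.048,0.476,-0.15],0,1],[[0.048,0.476,-0.1],0,1],[[0.048,0.476,-0.075],0,1],[[0.048,0.476,-0.067],0,1],[[0.048,0.476,-0.067],0,1]]'; python3 - <<'E'
from meas import *
r=[(cams.read_camera('wrist') is None) or np.r_[observe()['tool_pos'],observe()['contact_force']] for _ in range(4)];print(np.mean(r,0).round(4),r[-1].round(4))
E
```

```text
time: 12.18
tool_pos: [0.6401, -0.0573, 0.2126]
tool_rot: [3.141, -0.0, 1.57]
contact_force: [-0.1, -0.8, -2.4]
opening: 0.0486
grip_force: 20.0
[ 0.6402 -0.0573  0.2131  0.0919  0.4341 -1.7048] [ 0.6402 -0.0573  0.2131 -0.1963  1.0349 -0.8252]
```

```bash
python3 -m jog '[[[0,0,0.006],0,1],[[0,0,0.009],0,1],[[0,0,0.011],0,1],[[0,0,0.011],0,1]]';  python3 - <<'E'
from meas import *
r=[(cams.read_camera('wrist') is None) or np.r_[observe()['tool_pos'],observe()['contact_force']] for _ in range(3)];print(np.mean(r,0).round(4))
E
```

```text
time: 12.88
tool_pos: [0.6399, -0.0572, 0.2086]
tool_rot: [3.141, 0.0, 1.57]
contact_force: [-2.6, 0.1, 5.0]
opening: 0.0486
grip_force: 20.0
[ 0.6399 -0.0573  0.2086 -3.0699  0.4772  5.6302]
```

In contact at about 5 N. I'll release and go to the third cup.

```bash
python3 -m jog '[[[0,0,0],0,0.3],[[0,0,0],0,0],[[0,0,0],0,0],[[0,0,-0.1],0,0],[[0,0,-0.22],0,0],[[0.07,-0.13,-0.23],0,0],[[0.15,-0.26,-0.23],0,0],[[0.23,-0.38,-0.23],0,0],[[0.32,-0.48,-0.23],0,0],[[0.32,-0.526,-0.23],0,0],[[0.32,-0.526,-0.23],0,0],[[0.32,-0.526,-0.23],0,0]]'; python3 - <<'E'
from meas import *
cams.read_camera('side');s=observe();print(s['tool_pos'])
im=cams.read_camera('wrist');cv2.imwrite('pics/w4.png',im[:,:,::-1])
for d in models.pinpoint('cup_third','wrist'):print(d)
E
```

```text
time: 14.52
tool_pos: [0.4307, 0.0706, 0.3002]
tool_rot: [3.14, -0.0, 1.569]
contact_force: [-0.9, 0.1, -0.6]
opening: 0.0915
grip_force: 0.0
[0.43078583 0.07054517 0.30002272]
{'position': [0.5269, 0.1385, 0.0023], 'confidence': 0.94}
{'position': [0.429, 0.0762, 0.0006], 'confidence': 0.89}
{'position': [0.3078, 0.1353, -0.0038], 'confidence': 0.89}
```

View pics/w4.png

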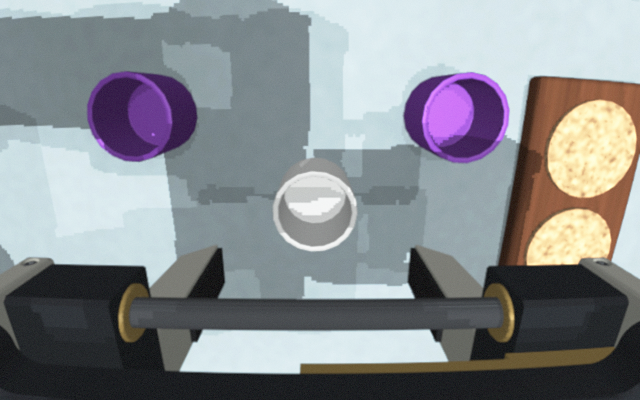

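The third cup's rim is centred at (315,211). The purple cups at (140,115) and (460,115) are clear of the fingers. I'll grip.

```bash
python3 - <<'E'
from meas import *
M=cams.camera_model('wrist')
print(least_squares(lambda q:(proj([q[0],q[1],.052],M)-[315,211]).ravel(),[.43,.07]).x.round(4))
E
python3 -m jog '[[[0.003,0,0.13],0,0],[[0.003,0,0.22],0,0],[[0.003,0,0.265],0,0],[[0.003,0,0.282],0,0],[[0.003,0,0.282],0,0],[[0.003,0,0.282],0,1],[[0.003,0,0.282],0,1],[[0.003,0,0.282],0,1],[[0.003,0,0.282],0,1],[[0.003,0,0.282],0,1],[[0.003,0,0.282],0,1]]' 22; python3 - <<'E'
from meas import *
r=[(cams.read_camera('wrist') is None) or np.r_[observe()['tool_pos'],observe()['contact_force']] for _ in range(3)];print(np.mean(r,0).round(4))
E
```

```text
[0.4301 0.0743]
time: 16.05
tool_pos: [0.4298, 0.0721, 0.1874]
tool_rot: [3.141, -0.0, 1.57]
contact_force: [-1.3, -0.2, 5.8]
opening: 0.057
grip_force: 22.0
[ 0.4298  0.0722  0.1874 -0.6413  0.0116  5.0571]
```

```bash
python3 -m jog '[[[0,0,-0.1],0,1],[[0,0,-0.2],0,1],[[-0.03,0.13,-0.2],0,1],[[-0.06,0.26,-0.2],0,1],[[-0.09,0.38,-0.2],0,1],[[-0.112,0.48,-0.2],0,1],[[-0.112,0.529,-0.2],0,1],[[-0.112,0.529,-0.15],0,1],[[-0.112,0.529,-0.1],0,1],[[-0.112,0.529,-0.075],0,1],[[-0.112,0.529,-0.065],0,1],[[-0.112,0.529,-0.065],0,1]]'; python3 - <<'E'
from meas import *
r=[(cams.read_camera('wrist') is None) or np.r_[observe()['tool_pos'],observe()['contact_force']] for _ in range(4)];print(np.mean(r,0).round(4),r[-1].round(4))
E
```

```text
time: 17.7
tool_pos: [0.6414, 0.0271, 0.2133]
tool_rot: [3.141, -0.0, 1.57]
contact_force: [-0.1, 0.5, -0.5]
opening: 0.057
grip_force: 22.0
[ 0.6415  0.0271  0.2139 -0.2197  0.0128 -1.323 ] [ 0.6415  0.0271  0.2139 -0.2476  0.4063 -1.4043]
```

```bash
python3 -m jog '[[[0.001,0,0.005],0,1],[[0.001,0,0.007],0,1],[[0.001,0,0.0085],0,1],[[0.001,0,0.0085],0,1]]';  python3 - <<'E'
from meas import *
r=[(cams.read_camera('wrist') is None) or np.r_[observe()['tool_pos'],observe()['contact_force']] for _ in range(3)];print(np.mean(r,0).round(4))
E
```

```text
time: 18.4
tool_pos: [0.6412, 0.0276, 0.2104]
tool_rot: [3.141, -0.0, 1.57]
contact_force: [-3.0, 0.4, 5.9]
opening: 0.057
grip_force: 22.0
[ 0.6412  0.0276  0.2104 -3.034   0.7145  5.3786]
```

```bash
python3 -m jog '[[[0,0,0],0,0.3],[[0,0,0],0,0],[[0,0,0],0,0],[[0,0,-0.11],0,0],[[0,0,-0.225],0,0],[[-0.13,-0.075,-0.225],0,0],[[-0.26,-0.15,-0.225],0,0],[[-0.39,-0.22,-0.225],0,0],[[-0.52,-0.3,-0.225],0,0],[[-0.65,-0.37,-0.225],0,0],[[-0.77,-0.435,-0.225],0,0],[[-0.77,-0.435,-0.225],0,0]]'; python3 - <<'E'
from meas import *
for _ in range(3): cams.read_camera('side')
s=observe();print(s['tool_pos'])
im=cams.read_camera('wrist');cv2.imwrite('pics/w5.png',im[:,:,::-1])
for d in models.pinpoint('cup_largest','wrist'):print(d)
E
```

```text
time: 20.05
tool_pos: [0.4653, -0.2834, 0.2997]
tool_rot: [3.141, 0.001, 1.564]
contact_force: [0.1, 1.1, 0.1]
opening: 0.0921
grip_force: 0.0
[ 0.46720683 -0.27982957  0.29959827]
{'position': [0.4719, -0.1821, -0.0004], 'confidence': 0.9}
```

View pics/w5.png

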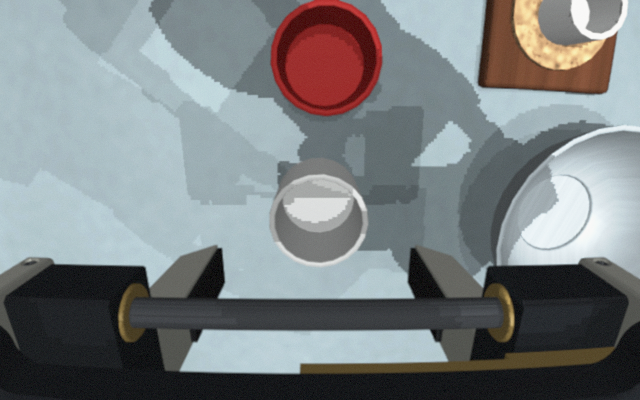

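The white largest cup's rim is centred at about (319,220). The red cup is at (326,57), and the bowl is clear on the right.

```bash
python3 - <<'E'
from meas import *
M=cams.camera_model('wrist');print(observe()['tool_pos'])
for v in(219,221):print(least_squares(lambda q:(proj([q[0],q[1],.060],M)-[319.5,v]).ravel(),[.46,-.28]).x.round(4))
E
```

```text
[ 0.46758876 -0.27916576  0.29962897]
[ 0.47   -0.2781]
[ 0.47   -0.2795]
```

```bash
python3 -m jog '[[[-0.002,0.003,0.1],0,0],[[-0.002,0.003,0.18],0,0],[[-0.002,0.003,0.24],0,0],[[-0.002,0.003,0.271],0,0],[[-0.002,0.003,0.271],0,0],[[-0.002,0.003,0.271],0,1],[[-0.002,0.003,0.271],0,1],[[-0.002,0.003,0.271],0,1],[[-0.002,0.003,0.271],0,1],[[-0.002,0.003,0.271],0,1]]' 25; python3 - <<'E'
from meas import *
r=[(cams.read_camera('wrist') is None) or np.r_[observe()['tool_pos'],observe()['contact_force']] for _ in range(3)];print(np.mean(r,0).round(4))
E
```

```text
time: 21.55
tool_pos: [0.4683, -0.2813, 0.192]
tool_rot: [3.141, 0.001, 1.57]
contact_force: [-0.8, 0.7, 6.3]
opening: 0.0666
grip_force: 25.0
[ 0.4683 -0.2813  0.192   0.049   0.9924  6.1616]
```

```bash
python3 -m jog '[[[0,0,-0.1],0,1],[[0,0,-0.22],0,1],[[0,0,-0.325],0,1],[[0.13,0.06,-0.325],0,1],[[0.26,0.115,-0.325],0,1],[[0.39,0.17,-0.325],0,1],[[0.52,0.23,-0.325],0,1],[[0.65,0.29,-0.325],0,1],[[0.78,0.345,-0.325],0,1],[[0.9,0.4,-0.325],0,1],[[0.985,0.435,-0.325],0,1],[[0.985,0.435,-0.325],0,1]]'; python3 -m jog '[[[0,0,0.1],0,1],[[0,0,0.18],0,1],[[0,0,0.23],0,1],[[0,0,0.25],0,1],[[0,0,0.255],0,1],[[0,0,0.255],0,1]]'; python3 - <<'E'
from meas import *
r=[(cams.read_camera('wrist') is None) or np.r_[observe()['tool_pos'],observe()['contact_force']] for _ in range(4)];print(np.mean(r,0).round(4),r[-1].round(4))
E
```

```text
time: 23.2
tool_pos: [0.6426, 0.1154, 0.3199]
tool_rot: [-3.14, -0.0, 1.573]
contact_force: [0.6, -0.3, -2.8]
opening: 0.0665
grip_force: 25.0
time: 23.95
tool_pos: [0.6428, 0.1125, 0.2202]
tool_rot: [3.14, -0.0, 1.57]
contact_force: [0.0, 0.4, -3.3]
opening: 0.0661
grip_force: 25.0
[ 0.6428  0.1127  0.2203 -0.1873 -0.4763 -3.1849] [ 0.6427  0.1127  0.2202 -0.0221 -0.0379 -3.3654]
```

```bash
python3 -m jog '[[[0,0,0.006],0,1],[[0,0,0.009],0,1],[[0,0,0.011],0,1],[[0,0,0.013],0,1],[[0,0,0.013],0,1]]';  python3 - <<'E'
from meas import *
r=[(cams.read_camera('wrist') is None) or np.r_[observe()['tool_pos'],observe()['contact_force']] for _ in range(3)];print(np.mean(r,0).round(4))
E
```

```text
time: 24.78
tool_pos: [0.6424, 0.1128, 0.215]
tool_rot: [3.141, -0.0, 1.57]
contact_force: [-3.8, -1.0, 5.4]
opening: 0.0665
grip_force: 25.0
[ 0.6424  0.1128  0.215  -4.5691  0.052   5.3831]
```

In contact. I'll release, rise, back away toward the base and check.

```bash
python3 -m jog '[[[0,0,0],0,0.2],[[0,0,0],0,0],[[0,0,0],0,0],[[0,0,-0.1],0,0],[[0,0,-0.22],0,0],[[0,0,-0.34],0,0],[[0,-0.15,-0.4],0,0],[[0,-0.3,-0.4],0,0],[[0,-0.45,-0.4],0,0],[[0,-0.6,-0.4],0,0],[[0,-0.6,-0.4],0,0]]'; python3 - <<'E'
from meas import *
pts=[((.6387,-.1419,.023),.02,.036),((.6399,-.0564,.023),.0245,.044),((.6413,.0286,.023),.029,.052),((.6425,.1135,.023),.033,.06)]
for c in("scene","side"):
    im=cams.read_camera(c);m=cams.camera_model(c)
    for n in ("cup_smallest","cup_second","cup_third","cup_largest","bowl","jar"):
        for d in models.pinpoint(n,c):
            if d['position'][0]>.58: print(c,n,np.round(d['position'],3),round(d['confidence'],2))
    x,y,w,h=(200,120,160,180) if c=='scene' else (300,110,160,210)
    big=cv2.resize(im[y:y+h,x:x+w,::-1],None,fx=2.7,fy=2.7,interpolation=cv2.INTER_CUBIC)
    for p,r,hh in pts: cv2.polylines(big,[((hull(np.array(p),r,hh,m).reshape(-1,2)-[x,y]+.5)*2.7).astype(np.int32)],True,(0,255,0))
    cv2.imwrite(f'pics/end_{c}.png',big)
E
```

```text
time: 26.3
tool_pos: [0.3987, 0.1131, 0.3739]
tool_rot: [-3.139, 0.0, 1.571]
contact_force: [0.8, 0.5, -0.2]
opening: 0.0916
grip_force: 0.0
scene cup_smallest [ 0.639 -0.143  0.028] 0.66
scene cup_second [ 0.638 -0.052  0.026] 0.72
scene cup_second [ 0.672 -0.295 -0.001] 0.31
scene cup_third [0.642 0.026 0.022] 0.69
scene cup_largest [0.638 0.114 0.021] 0.81
scene jar [ 0.68   0.274 -0.   ] 0.66
side cup_smallest [ 0.644 -0.142  0.025] 0.89
side cup_second [ 0.643 -0.058  0.023] 0.78
side cup_third [0.641 0.03  0.028] 0.66
side cup_third [ 0.644 -0.14   0.025] 0.54
side cup_largest [0.645 0.112 0.022] 0.69
side cup_largest [ 0.685  0.272 -0.006] 0.23
side bowl [ 0.666 -0.294 -0.001] 0.82
side bowl [ 0.638 -0.053  0.019] 0.53
side jar [ 0.681  0.27  -0.004] 0.55
```

View pics/end_scene.png

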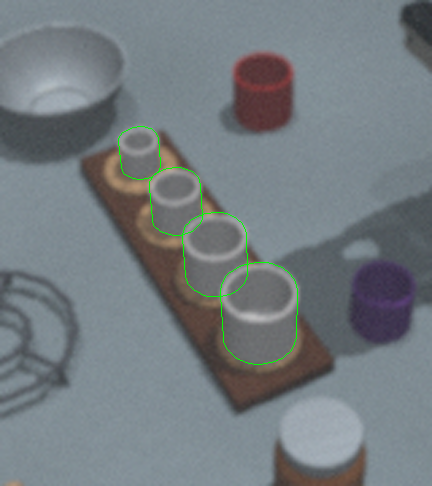

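View pics/end_side.png

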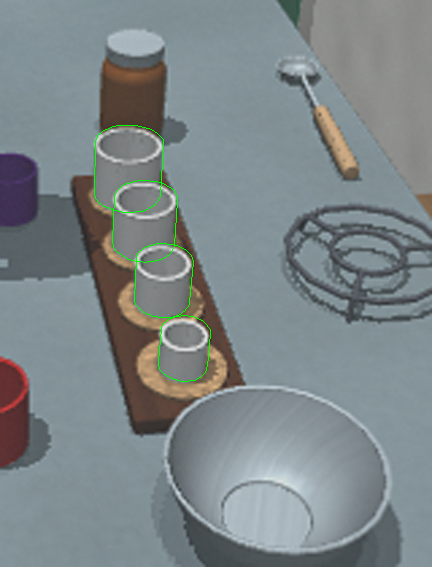

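Both views show all four cups upright and matching the outlines drawn at the mat centres, in size order with the smallest at (138,150) in the scene crop next to the bowl. The bowl and jar have not moved. Handing in.

```bash
python3 -c "from cell import robot;print(robot.hand_in())"
```

```text
the job is handed in; nothing more can be done
None
```

The job is handed in: at the last camera check before hand-in, all four white cups stood upright at the mat centres in size order, smallest by the bowl, with the bowl and jar where they were, at about 26 s on the robot's clock; the hand-in returned no verdict.

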